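# Shut the dust box door, then crack its sticky lid and hold it ajar

## Task

The little grinding dust box has to be vented: first push its orange front door shut until it clicks home on its catch, so that no dust falls out. Then take the steel bar on the blue lid, break the lid free of its sticky seal without letting it fly up, and hold it slightly ajar, its front edge about 35 mm up (between 25 and 50 mm), so that I can slip a suction nozzle in. Finish while still holding the lid by its bar like that, with the door still shut and the other things on the bench left alone.

Things in the scene. Friction and masses are not known exactly. Their poses are not given: they have to be found in the camera images.
- dust_box: Grey box, 180 (x) by 220 (y) by 140 mm high, fixed on an oak-coloured board 300 x 500 x 8 mm; immovable. Origin: table top under the box's middle (board: own x -160 to +140, y -250 to +250 mm). Own x runs from front (door, robot side) to back, y left, z up. Box top edge 148 mm, lid top 160 mm above the table. The door hangs on the front face (own x = -90 mm).
- door (a joint): Orange front door 200 wide, 130 high, 12 mm thick, top edge 146 mm above the table, hinged upright at its left (+y) side. Rad: 0 = shut and seated, grows as the free edge swings towards the robot. Turns easily; over the last 0.08 rad a sprung catch resists (about 4 N at the free edge), below about 0.04 it snaps in, pulls the door to 0 and keeps it there.
- door_hinge (a point): Point on the door's hinge axis, at the plane of the door's inner face, 81 mm above the table. Own axes turn with the door: from here the door runs 200 mm along its own -y, its outer face is 12 mm along its own -x.
- door_push (a point): Point on the door's outer face (robot side), 140 mm from the hinge axis, 131 mm above the table, 15 mm below the door's top edge: a good place to push. Own -x points out of the face. A black finger pull (10 mm proud, 16 wide) sits low at the free edge, 31 to 71 mm above the table, 177 to 193 mm from the hinge axis.
- lid_angle (a joint): Blue lid, 180 (x) by 220 (y) by 12 mm, hinged on the box's back top edge, opens upward. Rad: 0 = shut, grows as the front edge rises (opening at the front edge in mm = about 180 x angle). The seal resists with a peak of about 10 to 15 N upward at the bar in the first 0.02 rad and lets go by 0.05; then only the weight (2 to 3 N at the bar) is left. Let go of, it falls back.
- lid_hinge (a point): Point on the middle of the lid's hinge axis (the axis is the box's own y), 148 mm above the table, 90 mm behind the box's middle. The lid opens by turning positively about own +y.
- lid: The blue lid with its steel bar. Origin: middle of its hinge axis, at the lid's underside. Handle: a round bar 12 mm thick, 110 mm long along own y, on two end posts; bar axis 36 mm above the lid's top face, 130 mm in front (own -x) of the hinge axis, 50 mm behind the front edge.
- lid_grip (a point): Middle of the bar's axis, 196 mm above the table with the lid shut; the place to take the bar, from above, fingers closing across it along the box's own x. 30 mm free under the bar. Moves with the lid.
- glue_bottle: White bottle with a red cap, 48 mm across, 130 mm high, upright on the board at the left of the box. Origin: centre of its underside. Leave alone.
- screwdriver: Screwdriver with red handle, 160 mm long, lying on the board at the left of the box. Leave alone.
- bit_jar: Amber jar with a black lid, 52 mm across, 60 mm high, upright on the board at the right of the box. Origin: centre of its underside. Leave alone.
- brush: Flat brush, 160 mm long, lying on the board at the right of the box. Leave alone.
- small_vice: Small yellow vice, about 130 x 70 x 60 mm, on the table left of the board. Leave alone.
- rotary_tool: Grey rotary tool, 200 mm long, 48 mm thick, lying on the table right of the board. Leave alone.
- bit_tray: Blue open tray with dividers, 120 x 90 x 30 mm, on the table right of the board. Leave alone.

How it is judged:
By the outcome, as a careful person would: the job done as asked, in the order asked, and still so for the second after the job is handed in, while the arm keeps its last pose, push and grip.
It also fails if it takes over 48 s, if anything falls off the work surface, if the arm or the gripper's body presses on something with over 40 N, if the wrist force passes 120 N, or if a joint passes its speed limit or range.

## Robot

A 7-joint arm with a two-finger parallel gripper is mounted at the origin on the work surface. World frame = base frame: x ahead of the robot, y to its left, z up, the work surface at z = 0. Lengths are in m, angles in rad, forces in N, time in s.
With the tool pointing down it reaches from about 0.425 to 0.925 m from the base axis. Payload 6.8 kg.
Tool frame: the origin (TCP) lies between the finger pads, 19 mm behind the fingertips; this is the grasp point; z points along the fingers, y is the line along which they close (so a half turn about z gives the same grasp; the last joint's range is limited). The gripper opens to 85 mm and grips with 20 to 120 N. Pads are 22 mm wide; open, the fingers measure 114 mm over their backs; the gripper's body (76 mm by 85 mm) begins 54 mm behind the grasp point. The pads swing forward as they close: fully open they stand 13 mm farther back than shut.
Start: joints at [1.2, 0.477, 0.022, 1.555, -0.011, 1.109, -0.083], TCP at [0.175, -0.652, 0.25] pointing down, gripper open.
Joint ranges: [-2.96, 2.96], [-0.34, 2.1], [-1.41, 1.46], [0.24, 2.44], [-1.37, 4.51], [0.17, 1.92], [-2.96, 2.96]. Speed limits (rad/s): [2.39, 2.39, 3.14, 3.14, 3.14, 3.14, 3.14].

## Interface

Orientations are given as a unit quaternion [w, x, y, z].
In Python, from station import bot gives the robot as it stands. The module is installed in compiled form; this text tells all that it offers.
- The arm moves only by the tool drive_tool, never from a script. Its argument "commands" is a list of rows, each an object with "hand": the opening, from 0 (shut) to 1 (fully open); "translation": the shift along the world's x, y, z in mm, a list of three; "angular": the turn, a rotation vector about the world's x, y, z in rad, a list of three. In form: [{"hand": hand, "translation": [tx, ty, tz], "angular": [ax, ay, az]}, ...]. A call has 1 to 12 rows; each row is the pose to reach, as a shift and turn from the pose commanded when the call began; what a row does not reach only later rows make up. A row lasts 1/8 s, in which the tool goes at most 62.5 mm and 10.7 degrees, less where a joint would pass 70% of its speed; a pose out of reach is approached as far as the arm can. A call with a gripper value outside its range is refused whole. The fingers move at their own pace and stop on an object; "force" is the grip in N (left out, the last holds). Time passes only in rows, so rows that repeat a pose let the fingers close. It gives the time, the measured TCP pose, the force, the opening and the grip force at its end, in the units of the state.
- bot.get_obs(): the state, without advancing time (a new reading comes with each control period).
- bot.read_camera(name): name is "scene" or "top"; returns the picture (420x560x3 uint8, red, green, blue); there is no depth.
- bot.camera_model(name): a dict with "fx", "fy", "cx", "cy" (pixels), "view" (4x4, takes a point from world to camera coordinates). Camera axes: x right, y up, looking along -z (the intrinsics and any distortion apply to the point x, -y, -z); pixel columns grow to the right and rows downward; lengths in m; the calibration is good to about 2 mm. A picture is of the moment at which its call begins. camera_model takes no time and is no camera call.
- bot.hand_in(): hands the job in; it is judged then, once.
Trained networks look in the newest picture that a camera, given by its name, has taken for a name from the list of things; names that differ only in an ending like _2 or _b are one class to them, and where a whole thing is asked for, a point or a joint stands for the part that bears it (a point fixed in the world has none). Each returns a list of dicts, best first, with "score" (0 to 1); they miss things now and then, are a little off and sometimes report something else, mostly with a low value. They report only what shows in the picture. A call takes as long as a camera call.
- bot.find_in(camera, query): "position" ([column, row] in pixels, amid what is visible of it).
- bot.outline_of(camera, query): "pixels" (420x560 bool, what is visible of it) and "position" ([column, row] in pixels, amid what is visible of it).
The state is a dict: "t": time; "q": joint angles; "joint_vel": joint speeds; "joint_torque": joint torques, N m; "eef_pos": TCP position; "tool_rot": TCP orientation; "contact_force": force on the tool from outside, world axes, zero at the start; "torque": the same for the moment, N m; "gripper_width": opening from 0.0 (shut) to 1.0 (fully open); "grasp_force": force on a finger pad.
Only numpy, scipy, OpenCV 4.12 (cv2) and the standard library are available. Lean on these libraries where they do the work, as an engineer would, in place of code of your own. Each camera call takes 0.05 s, during which the arm holds its last target. There are 200 camera calls.

## Working session

There is one attempt and no reset: what is moved stays moved. The work goes in short steps, Python scripts to look and compute and a tool call to move; the robot and the scene stay as the last step left them, time stands still between calls to the robot, and variables do not carry over. Pictures are saved under pics/ and viewed, at most 10 in all, crops included, and the job is handed in when it is done.

Besides the shell and the picture viewer there is one more tool, called after "Call:" as name([rows], argument=value, ...), one row to a line, values as JSON. drive_tool: Moves the arm, as the interface text tells. Its arguments: {"type":"object","properties":{"commands":{"type":"array","items":{"type":"object","properties":{"hand":{"type":"number"},"translation":{"type":"array","items":{"type":"number"}},"angular":{"type":"array","items":{"type":"number"}}}}},"force":{"type":"number"}},"required":["commands"]}

```bash
mkdir -p pics; python3 - <<'E'
from station import bot
import cv2
o=bot.get_obs();print({k:(o[k] if not hasattr(o[k],'round') else o[k]) for k in o})
for c in("scene","top"):
    im=bot.read_camera(c);cv2.imwrite(f"pics/{c}0.png",im[:,:,::-1])
    m=bot.camera_model(c);print(c,m)
    for n in["dust_box","door","door_push","door_hinge","lid","lid_grip","lid_hinge","glue_bottle","bit_jar"]:
        print(c,n,[( [round(float(v),1) for v in r["position"]],round(r["score"],2)) for r in bot.find_in(c,n)[:2]])
E
```

```text
{'t': 0.0, 'q': array([ 1.19988797,  0.47781128,  0.0223455 ,  1.55647863, -0.01145697,
        1.10931736, -0.08314194]), 'joint_vel': array([ 3.93794547e-04,  5.61539892e-04,  2.07218721e-05,  2.52491059e-04,
        1.34226933e-03, -1.39167565e-04,  3.23482102e-05]), 'joint_torque': array([-1.71943339e-04, -5.96455729e+01,  1.60743535e+00, -2.81191599e+01,
        1.23903563e-02,  9.47852415e-03, -1.88674522e-05]), 'eef_pos': array([ 0.17518192, -0.65127341,  0.24900685]), 'tool_rot': array([-9.18783457e-04,  9.91378875e-01,  1.31023040e-01, -2.13393431e-04]), 'contact_force': array([ 0.29635809, -0.16698472,  0.43290611]), 'torque': array([ 0.03826647, -0.01552868, -0.01356924]), 'grasp_force': 0.0, 'gripper_width': 1.0030556717233488}
scene {'fx': 436.7543627874798, 'fy': 436.7543627874798, 'cx': 282.03675841988724, 'cy': 212.42571821707998, 'view': array([[-0.61587328,  0.78771811,  0.01415205,  0.3718131 ],
       [-0.65060493, -0.5186383 ,  0.55473195,  0.30408666],
       [ 0.4443122 ,  0.3324372 ,  0.83190876, -1.6740945 ],
       [ 0.        ,  0.        ,  0.        ,  1.
[... 511 characters left out ...]
857890315921, 'view': array([[ 0.01698658, -0.99985271, -0.00245037, -0.01029308],
       [ 0.98050644,  0.01617801,  0.19581979, -0.59663394],
       [-0.19575131, -0.00572892,  0.98063684, -1.49275795],
       [ 0.        ,  0.        ,  0.        ,  1.        ]])}
top dust_box [([298.7, 239.0], 0.59), ([432.8, 213.1], 0.3)]
top door [([299.9, 242.2], 0.74)]
top door_push [([298.5, 238.5], 0.85)]
top door_hinge [([295.2, 208.4], 0.66), ([299.7, 241.7], 0.61)]
top lid [([295.9, 192.5], 0.68), ([294.3, 242.9], 0.58)]
top lid_grip [([298.6, 190.7], 0.9)]
top lid_hinge [([298.4, 191.5], 0.61)]
top glue_bottle [([251.3, 240.5], 0.65), ([122.4, 233.1], 0.53)]
top bit_jar [([362.6, 239.3], 0.63)]
```

```bash
python3 - <<'E'
import cv2
for c,(a,b,d,e) in {"scene":(190,120,380,262),"top":(210,120,400,262)}.items():
    im=cv2.imread(f"pics/{c}0.png")[b:e,a:d];cv2.imwrite(f"pics/{c}0c.png",cv2.resize(im,None,fx=4,fy=4,interpolation=cv2.INTER_CUBIC))
E
```

```text
(no output)
```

View pics/scene0c.png

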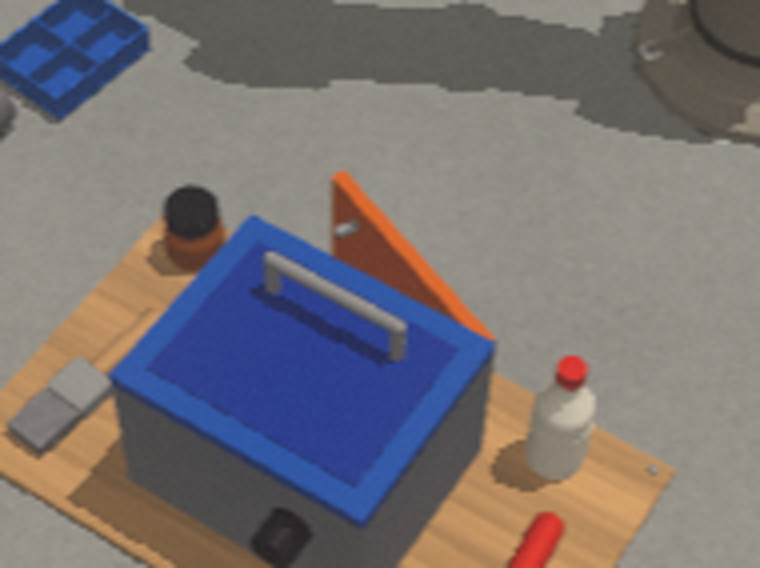

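View pics/top0c.png

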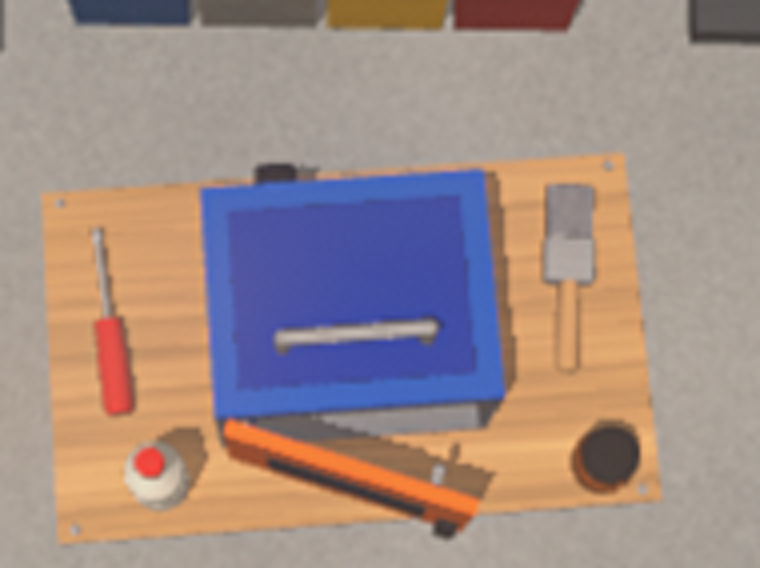

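View pics/top0.png

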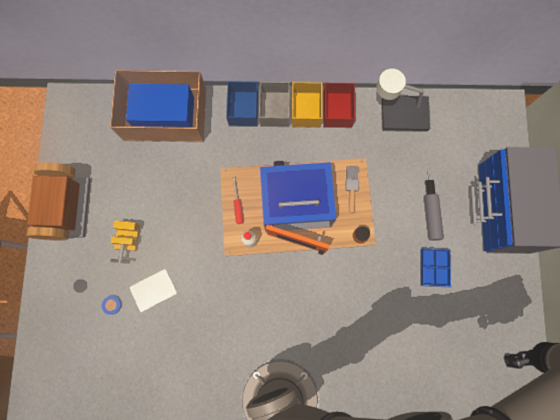

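```bash
cat > h.py <<'E'
from station import bot
import numpy as np
from scipy.optimize import least_squares
def proj(c,P):
    m=bot.camera_model(c);p=(m["view"]@np.append(P,1))[:3]
    return np.array([m["fx"]*p[0]/-p[2]+m["cx"],m["fy"]*-p[1]/-p[2]+m["cy"]])
def tri(uv):
    return least_squares(lambda P:np.concatenate([proj(c,P)-u for c,u in uv.items()]),[.6,0,.15])
E
python3 - <<'E'
from h import *
S=lambda u,v:np.array([190+u/4-.375,120+v/4-.375]);T=lambda u,v:np.array([210+u/4-.375,120+v/4-.375])
pts={"FL":(S(491,340),T(217,411)),"FR":(S(254,217),T(502,393)),"BL":(S(361,519),T(203,188)),"BR":(S(114,376),T(485,171)),
"barR":(S(269,258),T(436,327)),"barL":(S(402,328),T(278,339)),"dfree_in":(S(334,179),T(480,496)),"dfree_out":(S(342,173),T(474,512))}
for n,(s,t) in pts.items():
    r=tri({"scene":s,"top":t});print(n,r.x.round(4),"res",r.fun.round(1))
# model fit
mod={"FL":(-90,110,160),"FR":(-90,-110,160),"BL":(90,110,160),"BR":(90,-110,160),"barR":(-40,-55,196),"barL":(-40,55,196)}
def W(p,q):
    c,s=np.cos(p[2]),np.sin(p[2]);return np.array([p[0]+c*q[0]-s*q[1],p[1]+s*q[0]+c*q[1],q[2]])
def door(a,d,out,z):return np.array([-.09-np.sin(a)*d-np.cos(a)*out,.1-np.cos(a)*d+np.sin(a)*out,z])
def f(p):
    L=[]
    for n,(s,t) in pts.items():
        q=np.array(mod[n])/1e3 if n in mod else door(p[3],.2,.012*(n=="dfree_out"),.146)
        w=W(p,q);L+=[proj("scene",w)-s,proj("top",w)-t]
    return np.concatenate(L)
r=least_squares(f,[.65,0,0,.4],loss="soft_l1");p=r.x
print("fit",p.round(4));print(f(p).reshape(-1,4).round(1))
print("grip",W(p,(-.04,0,.196)))
for a in(p[3],.1,.0):print("push",a,W(p,door(a,.14,.012,.131)))
E
```

```text
FL [0.5313 0.0544 0.1667] res [ 0.3  0.1  0.3 -0.1]
FR [ 0.549  -0.1592  0.1615] res [-0. -0. -0.  0.]
BL [0.706  0.07   0.1617] res [ 0.1  0.   0.1 -0.1]
BR [ 0.7235 -0.1463  0.1577] res [-0.3 -0.1 -0.3  0.2]
barR [ 0.5917 -0.1069  0.1959] res [-0. -0. -0.  0.]
barL [0.5809 0.0091 0.1971] res [ 0.3  0.1  0.3 -0.1]
dfree_in [ 0.472  -0.143   0.1476] res [-0.3 -0.1 -0.3  0.2]
dfree_out [ 0.4611 -0.1405  0.1459] res [ 0.4  0.1  0.4 -0.2]
fit [ 0.6267 -0.0452  0.0826  0.3715]
[[ 1.5  1.1 -0.6  1.3]
 [-0.2 -0.8  0.9  1.1]
 [ 0.4  1.  -0.4 -0.3]
 [-1.1 -0.3  0.1 -0.6]
 [ 1.   0.5 -1.2  0.1]
 [-0.8  0.1  1.2 -0.5]
 [-0.7 -0.   0.2  0.3]
 [ 0.4 -0.2  0.6  0.1]]
grip [ 0.58684074 -0.04849659  0.196     ]
push 0.371455120805346 [ 0.47737701 -0.0837412   0.131     ]
push 0.1 [ 0.51432522 -0.09273069  0.131     ]
push 0.0 [ 0.52835103 -0.09347385  0.131     ]
```

Call:
drive_tool([
  {"hand":0,"translation":[38,50,0],"angular":[0,0,0.12]},
  {"hand":0,"translation":[75,100,0],"angular":[0,0,0.23]},
  {"hand":0,"translation":[112,150,0],"angular":[0,0,0.35]},
  {"hand":0,"translation":[150,200,0],"angular":[0,0,0.46]},
  {"hand":0,"translation":[188,250,0],"angular":[0,0,0.58]},
  {"hand":0,"translation":[225,300,0],"angular":[0,0,0.7]},
  {"hand":0,"translation":[232,350,0],"angular":[0,0,0.81]},
  {"hand":0,"translation":[240,400,0],"angular":[0,0,0.93]},
  {"hand":0,"translation":[247,450,0],"angular":[0,0,1.04]},
  {"hand":0,"translation":[253,500,0],"angular":[0,0,1.16]},
  {"hand":0,"translation":[257,550,-20],"angular":[0,0,1.28]},
  {"hand":0,"translation":[259,580,-50],"angular":[0,0,1.39]},
])

```text
t: 2.5
eef_pos: [0.4354, -0.0695, 0.2006]
tool_rot: [0.001, 0.675, 0.738, 0.001]
contact_force: [0.7, -0.9, -0.6]
gripper_width: -0.005
grasp_force: 0.0
```

Call:
drive_tool([
  {"hand":0,"translation":[0,0,-30],"angular":[0,0,0]},
  {"hand":0,"translation":[0,0,-65],"angular":[0,0,0]},
  {"hand":0,"translation":[10,-5,-65],"angular":[0,0,0]},
  {"hand":0,"translation":[20,-10,-65],"angular":[0,0,0]},
  {"hand":0,"translation":[28,-14,-65],"angular":[0,0,0]},
  {"hand":0,"translation":[36,-18,-65],"angular":[0,0,0]},
  {"hand":0,"translation":[44,-20,-65],"angular":[0,0,0]},
  {"hand":0,"translation":[52,-22,-65],"angular":[0,0,0]},
])

```text
t: 3.5
eef_pos: [0.4869, -0.094, 0.1352]
tool_rot: [0.0, 0.678, 0.735, 0.0]
contact_force: [0.1, -1.0, 0.1]
gripper_width: -0.001
grasp_force: 0.1
```

```bash
python3 - <<'E'
from station import bot
import cv2
im=bot.read_camera("top");a=cv2.resize(im[150:270,220:380],None,fx=4,fy=4,interpolation=cv2.INTER_CUBIC)
cv2.imwrite("pics/t1.png",a[:,:,::-1])
E
```

```text
(no output)
```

View pics/t1.png

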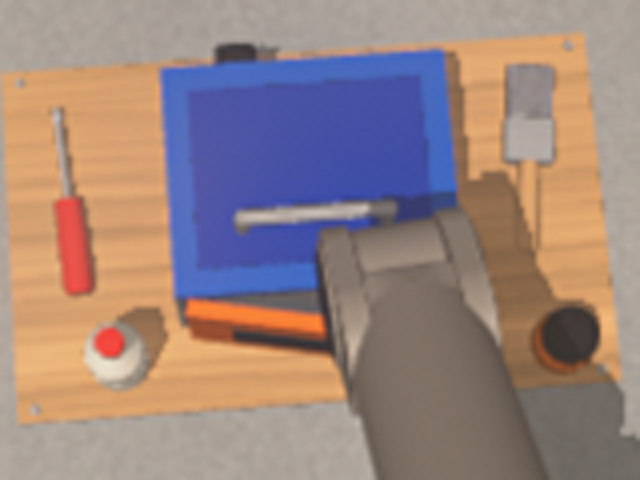

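The picture shows the door nearly shut (its top edge runs from about (187,305) to (325,325) in the crop), with the gripper in front of it and clear of the bar. I'll keep pushing.

Call:
drive_tool([
  {"hand":0,"translation":[6,-1,0],"angular":[0,0,0]},
  {"hand":0,"translation":[12,-1,0],"angular":[0,0,0]},
  {"hand":0,"translation":[17,-1,0],"angular":[0,0,0]},
  {"hand":0,"translation":[20,-1,0],"angular":[0,0,0]},
  {"hand":0,"translation":[23,-1,0],"angular":[0,0,0]},
])

```text
t: 4.18
eef_pos: [0.5086, -0.095, 0.1348]
tool_rot: [-0.001, 0.678, 0.735, -0.001]
contact_force: [-3.3, 0.2, 1.3]
gripper_width: 0.004
grasp_force: 1.1
```

In the catch region now (about 3–4 N).

Call:
drive_tool([
  {"hand":0,"translation":[2,0,0],"angular":[0,0,0]},
  {"hand":0,"translation":[4,0,0],"angular":[0,0,0]},
  {"hand":0,"translation":[6,0,0],"angular":[0,0,0]},
  {"hand":0,"translation":[6,0,0],"angular":[0,0,0]},
])

```text
t: 4.68
eef_pos: [0.5151, -0.0948, 0.1349]
tool_rot: [-0.0, 0.677, 0.736, -0.0]
contact_force: [-2.3, 0.6, 1.6]
gripper_width: 0.0
grasp_force: 1.3
```

Call:
drive_tool([
  {"hand":0,"translation":[2,0,0],"angular":[0,0,0]},
  {"hand":0,"translation":[4,0,0],"angular":[0,0,0]},
  {"hand":0,"translation":[4,0,0],"angular":[0,0,0]},
])

```text
t: 5.05
eef_pos: [0.5153, -0.0948, 0.1346]
tool_rot: [-0.003, 0.678, 0.735, -0.003]
contact_force: [-16.0, 1.0, 14.7]
gripper_width: -0.001
grasp_force: 9.3
```

Call:
drive_tool([
  {"hand":0,"translation":[-15,0,0],"angular":[0,0,0]},
  {"hand":0,"translation":[-40,0,0],"angular":[0,0,0]},
  {"hand":0,"translation":[-40,0,50],"angular":[0,0,0]},
  {"hand":0.2,"translation":[-40,0,100],"angular":[0,0,0]},
  {"hand":0.7,"translation":[-40,0,140],"angular":[0,0,0]},
])

```text
t: 5.68
eef_pos: [0.4798, -0.0948, 0.2772]
tool_rot: [0.001, 0.677, 0.736, 0.001]
contact_force: [0.2, 0.2, -1.0]
gripper_width: 0.4
grasp_force: 0.0
```

```bash
python3 - <<'E'
from h import *
import cv2
a=bot.read_camera("scene")[120:262,190:380];b=bot.read_camera("top")[130:250,220:380]
f=lambda a:cv2.resize(a,(640,480),interpolation=cv2.INTER_CUBIC)[:,:,::-1]
cv2.imwrite("pics/s2.png",cv2.resize(a,(760,568),interpolation=cv2.INTER_CUBIC)[:,:,::-1]);cv2.imwrite("pics/t2.png",f(b))
print(bot.get_obs()["eef_pos"])
# bar midpoint via networks in both views
g={}
for c in("scene","top"):
    r=bot.find_in(c,"lid_grip");g[c]=np.array(r[0]["position"]) if r else None;print(c,r[:2])
r=tri(g);print(r.x,r.fun)
E
```

```text
[ 0.48222616 -0.09489269  0.27967167]
scene [{'position': [268.5, 213.7], 'score': 0.61}]
top [{'position': [289.5, 187.6], 'score': 0.92}, {'position': [286.0, 231.8], 'score': 0.31}]
[ 0.63905679 -0.02221386  0.17318685] [ 0.7099746   0.15208679  0.67279387 -0.36782683]
```

View pics/s2.png

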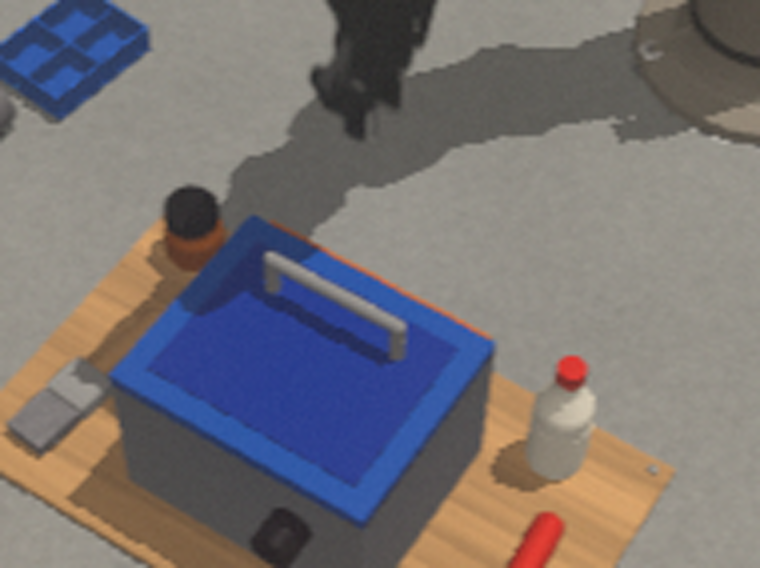

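View pics/t2.png

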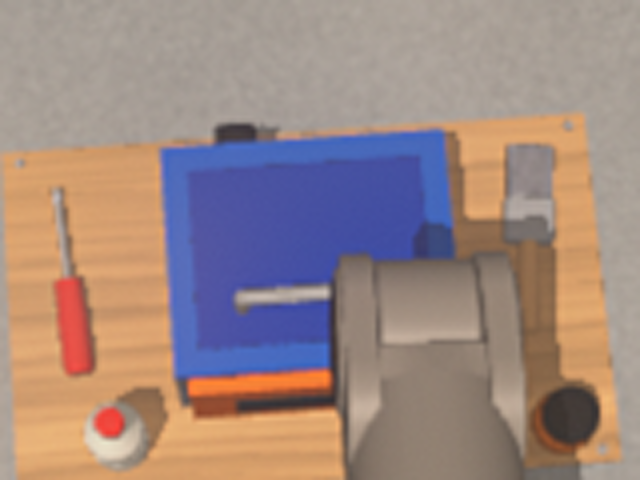

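Both views show the door flush against the box front: in the scene crop only a thin orange line runs (270,222)–(490,335), and in the top crop it runs parallel to the lid edge. The bar lies where I triangulated it, about (0.587, -0.049, 0.196). The network only reported the lid's middle, so I'm ignoring that.

Call:
drive_tool([
  {"hand":0.5,"translation":[30,15,0],"angular":[0,0,0]},
  {"hand":0.5,"translation":[70,30,0],"angular":[0,0,0]},
  {"hand":0.5,"translation":[107,46,0],"angular":[0,0,0]},
  {"hand":0.5,"translation":[107,46,0],"angular":[0,0,0]},
  {"hand":0.5,"translation":[107,46,-25],"angular":[0,0,0]},
  {"hand":0.5,"translation":[107,46,-35],"angular":[0,0,0]},
  {"hand":0.5,"translation":[107,46,-35],"angular":[0,0,0]},
])

```text
t: 6.75
eef_pos: [0.5851, -0.0493, 0.2388]
tool_rot: [-0.001, 0.678, 0.735, -0.001]
contact_force: [0.2, 0.4, 0.5]
gripper_width: 0.5
grasp_force: 0.0
```

Call:
drive_tool([
  {"hand":0.5,"translation":[1,0,-15],"angular":[0,0,0]},
  {"hand":0.5,"translation":[1,0,-30],"angular":[0,0,0]},
  {"hand":0.5,"translation":[1,0,-42],"angular":[0,0,0]},
  {"hand":0.5,"translation":[1,0,-42],"angular":[0,0,0]},
  {"hand":0.25,"translation":[1,0,-42],"angular":[0,0,0]},
  {"hand":0,"translation":[1,0,-42],"angular":[0,0,0]},
  {"hand":0,"translation":[1,0,-42],"angular":[0,0,0]},
  {"hand":0,"translation":[1,0,-42],"angular":[0,0,0]},
  {"hand":0,"translation":[1,0,-42],"angular":[0,0,0]},
  {"hand":0,"translation":[1,0,-42],"angular":[0,0,0]},
], force=70)

```text
t: 8.0
eef_pos: [0.5872, -0.0488, 0.1987]
tool_rot: [0.0, 0.678, 0.736, -0.0]
contact_force: [-4.8, -0.6, 5.3]
gripper_width: 0.112
grasp_force: 68.3
```

Call:
drive_tool([
  {"hand":0,"translation":[0.5,0,1.3],"angular":[0,0.01,0]},
  {"hand":0,"translation":[1,0.1,2.6],"angular":[-0.002,0.02,0]},
  {"hand":0,"translation":[1.5,0.1,3.9],"angular":[-0.002,0.03,0]},
  {"hand":0,"translation":[1.5,0.1,3.9],"angular":[-0.002,0.03,0]},
])

```text
t: 8.5
eef_pos: [0.588, -0.0488, 0.2006]
tool_rot: [-0.012, 0.677, 0.735, -0.012]
contact_force: [-1.8, 0.9, -10.5]
gripper_width: 0.115
grasp_force: 68.1
```

Call:
drive_tool([
  {"hand":0,"translation":[0.4,0,1.0],"angular":[0,0.008,0]},
  {"hand":0,"translation":[0.8,0,2.0],"angular":[-0.001,0.015,0]},
  {"hand":0,"translation":[1.2,0.1,3.0],"angular":[-0.002,0.023,0]},
  {"hand":0,"translation":[1.6,0.1,3.8],"angular":[-0.002,0.03,0]},
  {"hand":0,"translation":[1.6,0.1,3.8],"angular":[-0.002,0.03,0]},
])

```text
t: 9.12
eef_pos: [0.5905, -0.0486, 0.2065]
tool_rot: [-0.021, 0.677, 0.735, -0.022]
contact_force: [-5.3, 0.2, -1.7]
gripper_width: 0.117
grasp_force: 69.3
```

Call:
drive_tool([
  {"hand":0,"translation":[0.7,0.1,2.2],"angular":[-0.001,0.017,0]},
  {"hand":0,"translation":[1.6,0.1,4.4],"angular":[-0.003,0.034,0]},
  {"hand":0,"translation":[2.6,0.2,6.5],"angular":[-0.004,0.051,0]},
  {"hand":0,"translation":[3.6,0.3,8.6],"angular":[-0.006,0.068,0]},
  {"hand":0,"translation":[4.7,0.4,10.7],"angular":[-0.007,0.085,0]},
  {"hand":0,"translation":[5.8,0.5,12.8],"angular":[-0.008,0.102,0]},
  {"hand":0,"translation":[6.9,0.6,14.8],"angular":[-0.01,0.118,0]},
  {"hand":0,"translation":[8,0.7,16.6],"angular":[-0.011,0.134,0]},
  {"hand":0,"translation":[8,0.7,16.6],"angular":[-0.011,0.134,0]},
  {"hand":0,"translation":[8,0.7,16.6],"angular":[-0.011,0.134,0]},
  {"hand":0,"translation":[8,0.7,16.6],"angular":[-0.011,0.134,0]},
])

```text
t: 10.5
eef_pos: [0.5991, -0.0479, 0.2226]
tool_rot: [-0.066, 0.674, 0.732, -0.07]
contact_force: [1.7, 0.8, -3.3]
gripper_width: 0.111
grasp_force: 69.2
```

```bash
python3 - <<'E'
from h import *
import cv2
a=bot.read_camera("scene")[120:262,190:380]
cv2.imwrite("pics/s3.png",cv2.resize(a,(760,568),interpolation=cv2.INTER_CUBIC)[:,:,::-1])
b=bot.read_camera("top")[130:250,220:380]
cv2.imwrite("pics/t3.png",cv2.resize(b,(640,480),interpolation=cv2.INTER_CUBIC)[:,:,::-1])
o=bot.get_obs();print(o["eef_pos"],o["contact_force"],o["gripper_width"])
# predicted front corners of the lid (top face) in crop px for several angles
x,y,w=.6267,-.0452,.0826;c,s=np.cos(w),np.sin(w)
for f in(0,.15,.2,.25):
    for yy in(.11,-.11):
        q=(.09-.18*np.cos(f)+.012*np.sin(f),yy,.148+.18*np.sin(f)+.012*np.cos(f))
        P=np.array([x+c*q[0]-s*q[1],y+s*q[0]+c*q[1],q[2]]);print(f,yy,((proj("scene",P)-[190,120])*4).round(),((proj("top",P)-[220,130])*4).round())
E
```

```text
[ 0.59903191 -0.04786854  0.22255901] [ 2.5921709   2.06794812 -2.87764033] 0.11186632119205518
0 0.11 [495. 343.] [173. 375.]
0 -0.11 [252. 212.] [464. 356.]
0.15 0.11 [496. 325.] [171. 364.]
0.15 -0.11 [247. 194.] [468. 344.]
0.2 0.11 [495. 320.] [171. 359.]
0.2 -0.11 [245. 188.] [469. 339.]
0.25 0.11 [494. 316.] [170. 353.]
0.25 -0.11 [243. 183.] [470. 334.]
```

View pics/s3.png

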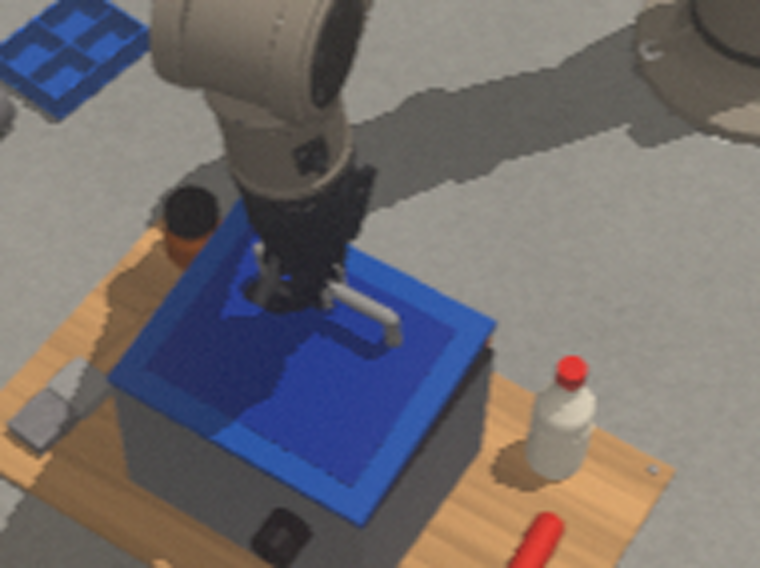

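View pics/t3.png

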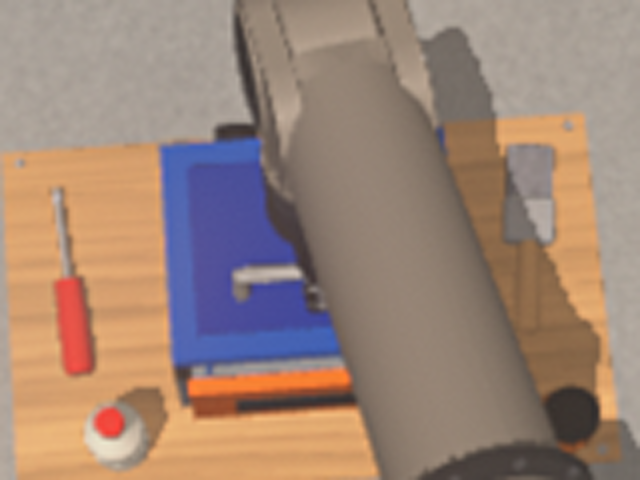

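The scene crop shows the lid ajar with the bar held. Its front-left corner is at about (495,322), where I predicted 320 for 0.20 rad and 325 for 0.15 rad, so the front edge is about 31–36 mm up. The top crop shows the door still shut (orange strip at row ~385) and the other things in place.

```bash
python3 -c "
from station import bot
print(bot.hand_in())"
```

```text
the job is handed in; nothing more can be done
None
```

The door is pushed shut and seated on its catch, and the lid's seal is broken. I handed the job in at about 10.7 s with the gripper holding the lid by its bar, front edge about 31–36 mm up, and nothing else on the bench touched.

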